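Check tube-mixer rollers on the balance blade

TASK

Check both white rollers from the cradle for balance, one at a time: lay the roller across the steel blade of the balance stand with its blue middle band on the blade, let go and see whether it stays level or tips. Before testing the other, lay it flat in the green tray if it stayed level or in the red tray if it tipped. Set the rollers down, do not drop them, and leave the bottle, jar and screwdriver where they are.

Things in the scene. Friction and masses are not known exactly. Their poses are not given: they have to be found in the camera images.
- roller_a_center (a point): White mixer roller, 36 mm in diameter, 140 mm long, plus a thin steel journal 10 long at each end (160 overall); 12 wide blue band round its middle; 0.25 to 0.35 kg. Point: its centre, on the axis at the band; x runs along the roller. It lies in a cradle row at first. Hidden: it is sound (mass centre at the band) or heavy at one end (mass centre about 21 mm off). The rollers look alike
- roller_b_center (a point): White mixer roller, 36 mm in diameter, 140 mm long, plus a thin steel journal 10 long at each end (160 overall); 12 wide blue band round its middle; 0.25 to 0.35 kg. Point: its centre, on the axis at the band; x runs along the roller. It lies in a cradle row at first. Hidden: it is sound (mass centre at the band) or heavy at one end (mass centre about 21 mm off). The rollers look alike
- cradle: Aluminium plate 150 x 170 x 10 mm, fixed, with two rows of grey V supports along x, at y = +50 and -50. Each row has 14 thick supports at x = +50 and -50, open between them. The V is shallow (30 degree flanks) and narrower than a roller, whose axis lies 50 above the bench. Origin: centre of the underside, z up
- stand: Balance stand, fixed: white base 170 (x) x 70 x 12 mm, origin at the centre of its underside. In the middle a steel blade, 12 thick along x and 32 wide, narrower than a roller, with a shallow V notch on top holding a roller along x. At x = +58 and -58 blue stops 13 lower: a tipping roller stays in the notch and rests on a stop, tilted about 0.2 rad. Fingers can pass on both sides
- blade (a point): Point where a roller's centre lies when it rests level and centred on the stand's blade, 80 mm above the bench; axes as the stand (x along the roller's place, across the 12 mm thick blade). A sound roller stays level only with its band within about 5 mm of this point along x
- good_tray: green open tray for sound (level) rollers, fixed, 220 mm along x, 140 mm along y, 45 high, walls and floor 4 thick. Origin: centre of its underside, z up. Two ribs 6 high run along x on the floor, 42 apart: a roller laid along x between them does not roll and has its centre 22 above the bench
- reject_tray: red open tray for rejected (tipping) rollers, fixed, 220 mm along x, 140 mm along y, 45 high, walls and floor 4 thick. Origin: centre of its underside, z up. Two ribs 6 high run along x on the floor, 42 apart: a roller laid along x between them does not roll and has its centre 22 above the bench
- bottle: Bystander: amber bottle with blue cap, 64 mm in diameter, 150 mm high, standing; origin at the centre of its base
- jar: Bystander: pale jar with white lid, 70 mm in diameter, 85 mm high, standing; origin at the centre of its base
- screwdriver: Bystander: red-handled screwdriver 180 mm long lying on the bench along its x axis
Not all that is in view belongs to the job. Leave any brown or pink look-alike of the part that bears roller_b_center alone.

How it is judged:
By the outcome, as a careful person would: the job done as asked, in the order asked, and still so for the second after the job is handed in, with the robot touching nothing.
It also fails if it takes over 72 s, if anything falls off the work surface, if the arm or the gripper's body presses on something with over 40 N, if the wrist force passes 120 N, or if a joint passes its speed limit or range.

ROBOT

A 6-joint arm with a two-finger parallel gripper is mounted at the origin on the work surface. World frame = base frame: x ahead of the robot, y to its left, z up, the work surface at z = 0. Lengths are in m, angles in degrees, forces in N, time in s.
With the tool pointing down it reaches from about 0.4 to 0.825 m from the base axis. Payload 7 kg.
Tool frame: the origin (TCP) lies between the finger pads; the fingertips stand 22 mm ahead of it and the grasp point (between the pads) lies 3 mm ahead of it; z points along the fingers, y is the line along which they close (so a half turn about z gives the same grasp; the last joint's range is limited). The gripper opens to 88 mm and grips with 3 to 60 N. Pads are 19 mm wide; open, the fingers measure 130 mm over their backs; the gripper's body (78 mm by 193 mm) begins 47 mm behind the grasp point.
Start: joints at [-56.259, 20.546, 0.682, 0, -70.136, -16.507], TCP at [0.2, -0.645, 0.249] pointing down, gripper open.
Joint ranges: [-176.03, 176.03], [-82.01, 121.73], [-58.28, 71.71], [-173.87, 95.51], [-174.79, -0.11], [-173.66, 173.66]. Speed limits (degrees/s): [136.94, 136.94, 172.46, 180, 180, 180].

INTERFACE

Orientations are given as [roll, pitch, yaw] about the fixed x, y, z axes, in that order (R = Rz(yaw) Ry(pitch) Rx(roll)).
In Python, from plant import ctrl gives the robot as it stands.
- The arm moves only by the tool apply_moves, never from a script. Its argument "targets" is a list of rows, each an object with "travel": the shift along the tool's x, y, z in mm, a list of three; "roll": the turn about the tool's z in degrees; "jaw": the finger opening in mm, from 0 to 87.6. In form: [{"travel": [tx, ty, tz], "roll": roll, "jaw": jaw}, ...]. A call has 1 to 10 rows; each row shifts and turns the commanded pose from where the row before left it, along the tool's axes as they then stand; what a row does not reach is not made up. A row lasts 1/10 s, in which the tool goes at most 50 mm and 8.59 degrees, less where a joint would pass 70% of its speed; a pose out of reach is approached as far as the arm can. A call with a gripper value outside its range is refused whole. The fingers move at their own pace and stop on an object; the grip force is fixed at half the most. Time passes only in rows, so rows that do not move let the fingers close. It gives the time, the measured TCP pose, the force, the opening and the grip force at its end, in the units of the state.
- ctrl.get_obs(): the state, without advancing time (a new reading comes with each control period).
- ctrl.snapshot(name): name is "scene" or "side" or "wrist"; returns the picture (384x512x3 uint8, red, green, blue); there is no depth.
- ctrl.calibration(name): a dict with "K" (3x3 intrinsics, pixels), "dist_coeffs" ([k1, k2, p1, p2, k3] as OpenCV has them; the pictures are not rectified), "extrinsics" (4x4, takes a point from camera to world coordinates); the wrist camera has in their place "hand_eye" (4x4, takes a point from camera to tool coordinates, whose origin is the TCP and whose axes are the flange's). Camera axes: x right, y down, z forward; pixel columns grow to the right and rows downward; lengths in m; the calibration is good to about 2 mm. A picture is of the moment at which its call begins: read the wrist's pose just before it. calibration takes no time and is no camera call.
- ctrl.close_job(): hands the job in; it is judged then, once.
The state is a dict: "clock": time; "joint_pos": joint angles; "qvel": joint speeds; "tau": joint torques, N m; "tool_pos": TCP position; "orientation": TCP orientation; "force": force on the tool from outside, world axes, zero at the start; "moment": the same for the moment, N m; "opening": finger opening in m; "gripper_force": force on a finger pad.
Only numpy, scipy, OpenCV 4.12 (cv2) and the standard library are available. Lean on these libraries where they do the work, as an engineer would, in place of code of your own. Each camera call takes 0.05 s, during which the arm holds its last target. There are 200 camera calls.

## Working session

There is one attempt and no reset: what is moved stays moved. The work goes in short steps, Python scripts to look and compute and a tool call to move; the robot and the scene stay as the last step left them, time stands still between calls to the robot, and variables do not carry over. Pictures are saved under pics/ and viewed, at most 10 in all, crops included, and the job is handed in when it is done.

Besides the shell and the picture viewer there is one more tool, called as name(argument=value, ...), one argument or row to a line, values as JSON. apply_moves: Moves the arm, as the interface text tells. Its arguments: {"type":"object","properties":{"targets":{"type":"array","items":{"type":"object","properties":{"travel":{"type":"array","items":{"type":"number"}},"roll":{"type":"number"},"jaw":{"type":"number"}}}}},"required":["targets"]}

```bash
mkdir -p pics; ls; python3 - <<'E'
from plant import ctrl
import cv2,numpy as np
for n in ("scene","side"):
    im=ctrl.snapshot(n)[:,:,::-1]; cv2.imwrite(f"pics/{n}0.png",cv2.resize(im,(800,600),interpolation=cv2.INTER_CUBIC))
    cv2.imwrite(f"pics/{n}_raw.png",im)
    c=ctrl.calibration(n);print(n,c)
print(ctrl.calibration("wrist"));print(ctrl.get_obs())
E
```

```text
pics
scene {'K': array([[389.87246058,   0.        , 255.72118423],
       [  0.        , 389.87246058, 190.67380483],
       [  0.        ,   0.        ,   1.        ]]), 'dist_coeffs': array([0.03679189, 0.        , 0.        , 0.        , 0.        ]), 'extrinsics': array([[ 0.26978027,  0.59720824, -0.75535483,  1.40458888],
       [ 0.96264387, -0.14842109,  0.22646844, -0.29992619],
       [ 0.02313824, -0.78823442, -0.61493993,  0.79533364],
       [ 0.        ,  0.        ,  0.        ,  1.        ]])}
side {'K': array([[449.59820566,   0.        , 252.7802725 ],
       [  0.        , 449.59820566, 196.88743569],
       [  0.        ,   0.        ,   1.        ]]), 'dist_coeffs': array([0.03280195, 0.        , 0.        , 0.        , 0.        ]), 'extrinsics': array([[-0.80829951, -0.29267605,  0.51087439, -0.09203238],
       [-0.58873062,  0.39154684, -0.70716853,  0.85729791],
       [ 0.00694004, -0.87237137, -0.48879447,  0.68121952],
       [ 0.        ,  0.        ,  0.        ,  1.        ]])}
{'K': array([[268.32454153,   0.        , 255.27462738],
       [  0.     
[... 500 characters left out ...]
      1.00000000e+00]])}
{'clock': 0.1, 'joint_pos': array([-5.62583239e+01,  2.05849209e+01,  6.39084321e-01, -1.64075664e-02,
       -7.01369720e+01, -1.65080411e+01]), 'qvel': array([-0.03273629, -0.20011167,  0.18017632,  0.08225085,  0.12324472,
       -0.03741989]), 'tau': array([-1.43507634e-03, -5.84161806e+01,  2.93752187e+01,  7.01548889e+00,
        1.02209556e-02, -3.28755220e-05]), 'tool_pos': array([ 0.19984065, -0.64431006,  0.24774822]), 'orientation': array([ 1.79916222e+02, -8.74263658e-03, -1.62771945e+02]), 'force': array([ 0.24271413,  0.91437142, -0.53035259]), 'moment': array([ 0.02537012, -0.01818028, -0.03787101]), 'gripper_force': 0.0, 'opening': 0.0877386331335313}
```

View pics/scene0.png

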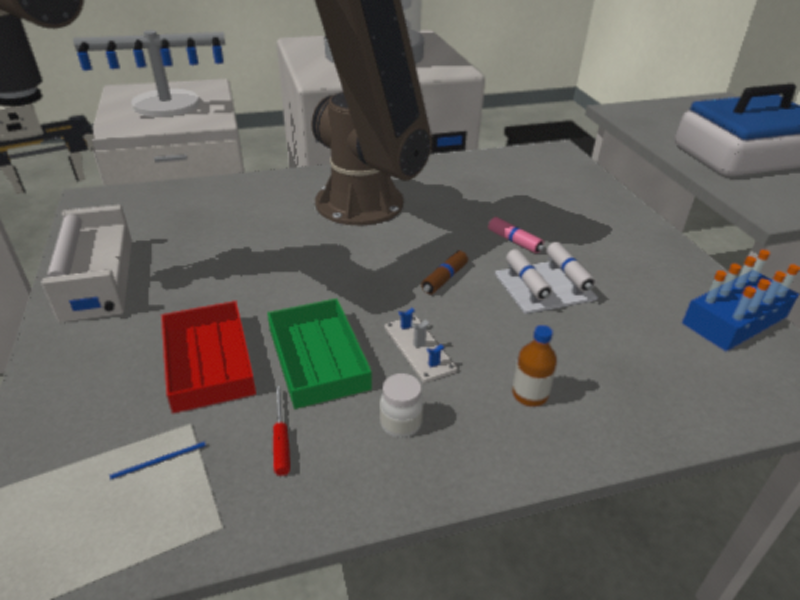

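View pics/side0.png

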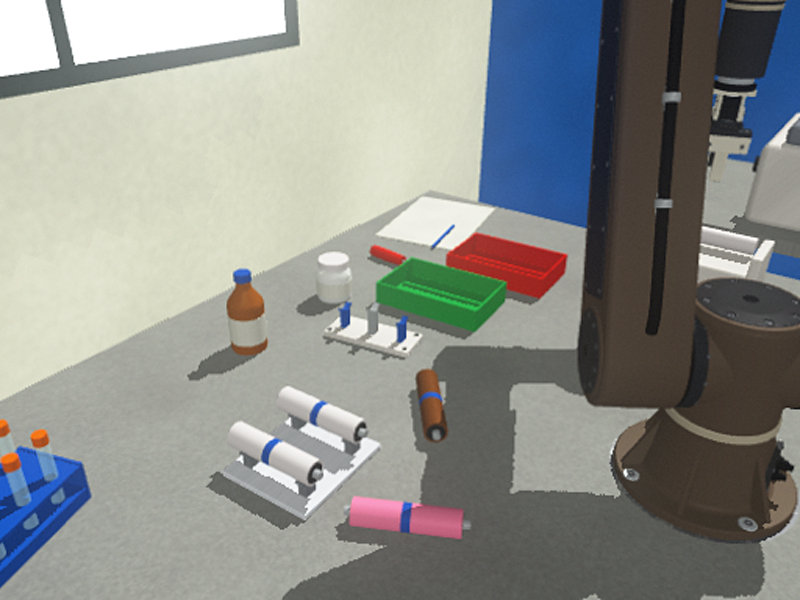

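The two white rollers in the cradle are at scene px (529,271) and (571,264), and side px (319,413) and (270,450). They fit "white, in a cradle row". The pink roller (515,234), the brown roller (445,271) and the white bar on the machine (62,237) are not meant. The stand is at (420,340), the green tray at (318,350) and the red tray at (208,355).

```bash
cat > h.py <<'E'
import cv2,numpy as np
from plant import ctrl
from scipy.spatial.transform import Rotation as R
def cam(n,obs=None):
    c=ctrl.calibration(n)
    if n!="wrist": return c["K"],c["dist_coeffs"],c["extrinsics"]
    T=np.eye(4);T[:3,:3]=R.from_euler("xyz",obs["orientation"],degrees=True).as_matrix();T[:3,3]=obs["tool_pos"]
    return c["K"],c["dist_coeffs"],T@c["hand_eye"]
def atz(C,px,z,s=1.0):
    K,d,E=C
    p=cv2.undistortPoints(np.array(px,float).reshape(-1,1,2)*s,K,d).reshape(-1,2)
    r=np.c_[p,np.ones(len(p))]@E[:3,:3].T; z=np.broadcast_to(z,len(p))
    return E[:3,3]+r*((z-E[2,3])/r[:,2])[:,None]
def proj(C,P):
    K,d,E=C;W=np.linalg.inv(E)
    return cv2.projectPoints(np.array(P,float),cv2.Rodrigues(W[:3,:3])[0],W[:3,3],K,d)[0].reshape(-1,2)
def tri(px):  # 800-scale px {name:(u,v)}
    A=[];b=[]
    for n,q in px.items():
        K,d,E=cam(n); p=cv2.undistortPoints(np.array([[q]],float)*.64,K,d).ravel()
        r=E[:3,:3]@np.r_[p,1]; r/=np.linalg.norm(r); M=np.eye(3)-np.outer(r,r);A.append(M);b.append(M@E[:3,3])
    return np.linalg.lstsq(np.vstack(A),np.hstack(b),rcond=None)[0]
E
python3 - <<'E'
from h import *
np.set_printoptions(precision=4,suppress=True)
S=cam("scene")
print("rollers",tri(dict(scene=(529,271),side=(319,413))),tri(dict(scene=(571,264),side=(270,450))))
print("r1 ends",atz(S,[(513,255),(545,292)],.05,.64),"r2",atz(S,[(554,247),(588,285)],.05,.64))
print("stand stops/blade",atz(S,[(407,312),(434,350)],.05,.64),atz(S,[(420,325)],.064,.64), tri(dict(scene=(420,322),side=(374,308))))
print("red",atz(S,[(163,312),(238,304),(253,383),(172,406)],.045,.64))
print("green",atz(S,[(268,316),(340,301),(370,377),(292,402)],.045,.64))
print("bottle,jar",atz(S,[(534,395),(402,425)],0,.64),tri(dict(scene=(543,330),side=(242,272))))
E
```

```text
rollers [0.4696 0.2645 0.0528] [0.4684 0.3637 0.0534]
r1 ends [[0.4014 0.2584 0.05  ]
 [0.5415 0.2664 0.05  ]] r2 [[0.3937 0.3616 0.05  ]
 [0.5411 0.3637 0.05  ]]
stand stops/blade [[ 0.5351 -0.0234  0.05  ]
 [ 0.6504 -0.0064  0.05  ]] [[ 0.5937 -0.0159  0.064 ]] [ 0.5838 -0.0131  0.0628]
red [[ 0.416  -0.4737  0.045 ]
 [ 0.4253 -0.3353  0.045 ]
 [ 0.6474 -0.3258  0.045 ]
 [ 0.6663 -0.4545  0.045 ]]
green [[ 0.4763 -0.283   0.045 ]
 [ 0.464  -0.1409  0.045 ]
 [ 0.6828 -0.1322  0.045 ]
 [ 0.7063 -0.2685  0.045 ]]
bottle,jar [[ 0.7543  0.1488 -0.    ]
 [ 0.7615 -0.0963  0.    ]] [0.7469 0.1419 0.1479]
```

apply_moves(
  targets=[
    {"travel":[0,0,0],"roll":7,"jaw":87},
    {"travel":[0,0,0],"roll":7,"jaw":87},
    {"travel":[-30,27,0],"roll":0,"jaw":87},
    {"travel":[-37,32,0],"roll":0,"jaw":87},
    {"travel":[-37,32,0],"roll":0,"jaw":87},
    {"travel":[-37,32,0],"roll":0,"jaw":87},
    {"travel":[-37,32,0],"roll":0,"jaw":87},
    {"travel":[-37,32,0],"roll":0,"jaw":87},
    {"travel":[-37,32,0],"roll":0,"jaw":87},
    {"travel":[-37,32,0],"roll":0,"jaw":87},
  ],
)

```text
clock: 1.1
tool_pos: [0.4753, -0.376, 0.2484]
orientation: [180.0, -0.0, -176.8]
force: [0.6, -0.7, -0.5]
opening: 0.0868
gripper_force: 0.0
```

apply_moves(
  targets=[
    {"travel":[-37,32,0],"roll":0,"jaw":87},
    {"travel":[-30,32,0],"roll":0,"jaw":87},
    {"travel":[0,0,0],"roll":0,"jaw":87},
    {"travel":[0,0,0],"roll":0,"jaw":87},
  ],
)

```text
clock: 1.5
tool_pos: [0.5381, -0.3089, 0.2479]
orientation: [180.0, -0.1, -176.6]
force: [-1.2, 0.5, -0.0]
opening: 0.087
gripper_force: 0.0
```

```bash
cat > look.py <<'E'
import sys;from h import *;import json
n=sys.argv[1];o=ctrl.get_obs();im=ctrl.snapshot("wrist")[:,:,::-1]
cv2.imwrite(f"pics/{n}.png",cv2.resize(im,(800,600),interpolation=cv2.INTER_CUBIC))
json.dump({k:np.array(o[k]).tolist() for k in("tool_pos","orientation","clock")},open(f"pics/{n}.json","w"))
print(o["clock"],o["tool_pos"],o["orientation"],o["joint_pos"])
E
python3 look.py w1
```

```text
1.5 [ 0.53808298 -0.30892966  0.24794101] [ 1.79975142e+02 -6.38611989e-02 -1.76633968e+02] [-1.18592548e+01  1.55220859e+01 -6.58252909e+00 -7.78290834e-03
 -6.79635329e+01 -7.47718023e+01]
```

View pics/w1.png

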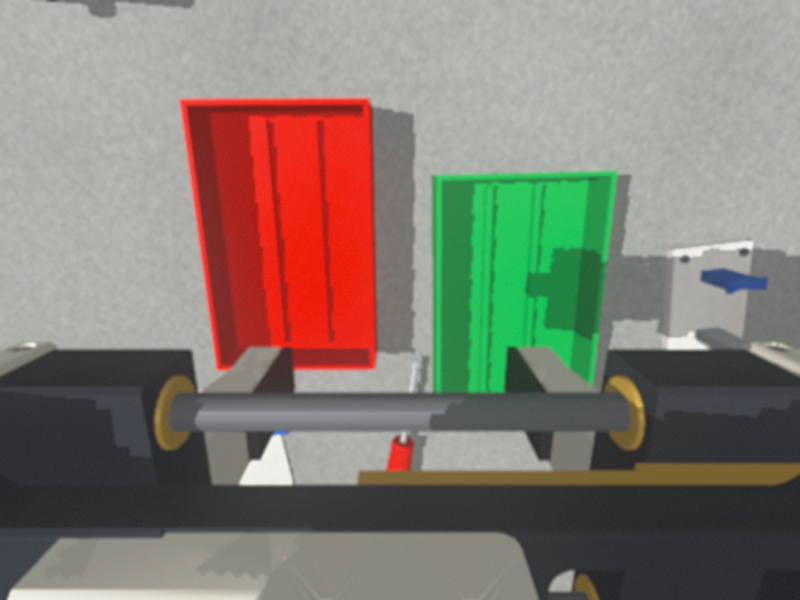

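The red rim corners are at (181,100), (370,100), (375,368) and (218,368). The green rim's upper corners are (433,176) and (616,172), and the stand shows on the right. Next I'll look at the stand, then the cradle.

apply_moves(
  targets=[
    {"travel":[-22,41,0],"roll":0,"jaw":87},
    {"travel":[-23,41,0],"roll":0,"jaw":87},
    {"travel":[-23,41,0],"roll":0,"jaw":87},
    {"travel":[-23,41,0],"roll":0,"jaw":87},
    {"travel":[-23,41,0],"roll":0,"jaw":87},
    {"travel":[-23,40,0],"roll":0,"jaw":87},
    {"travel":[-22,40,0],"roll":0,"jaw":87},
    {"travel":[0,0,0],"roll":0,"jaw":87},
    {"travel":[0,0,0],"roll":0,"jaw":87},
  ],
)

```text
clock: 2.45
tool_pos: [0.6802, -0.0168, 0.2479]
orientation: [-180.0, -0.1, -176.8]
force: [-0.3, 0.1, -0.6]
opening: 0.0869
gripper_force: 0.0
```

```bash
python3 look.py w2
```

```text
2.45 [ 0.68016509 -0.01684425  0.24794852] [-1.79988726e+02 -6.23375072e-02 -1.76753537e+02] [ 1.49543549e+01  2.11057327e+01  1.43577499e+00 -1.70892872e-03
 -7.03933706e+01 -1.01707311e+02]
```

View pics/w2.png

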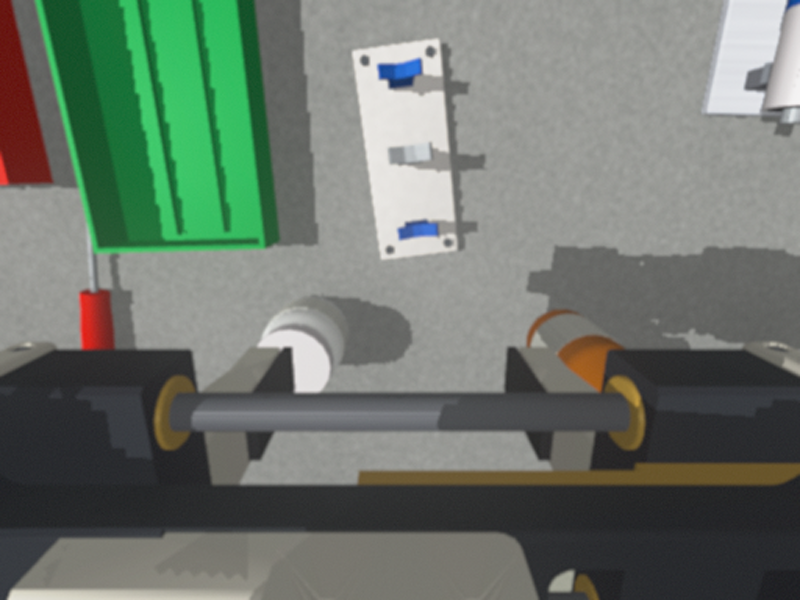

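apply_moves(
  targets=[
    {"travel":[13,45,0],"roll":0,"jaw":87},
    {"travel":[13,48,0],"roll":0,"jaw":87},
    {"travel":[13,48,0],"roll":0,"jaw":87},
    {"travel":[13,48,0],"roll":0,"jaw":87},
    {"travel":[13,48,0],"roll":0,"jaw":87},
    {"travel":[13,48,0],"roll":0,"jaw":87},
    {"travel":[13,46,0],"roll":0,"jaw":87},
    {"travel":[0,0,0],"roll":0,"jaw":87},
    {"travel":[0,0,0],"roll":0,"jaw":87},
  ],
)

```text
clock: 3.4
tool_pos: [0.5706, 0.3081, 0.2488]
orientation: [-180.0, -0.0, -176.7]
force: [0.4, -0.8, 0.8]
opening: 0.087
gripper_force: 0.0
```

```bash
python3 look.py w3
```

```text
3.4 [0.57060755 0.30809522 0.2487506 ] [-1.79992625e+02 -1.87863646e-04 -1.76749573e+02] [ 4.55734079e+01  1.80691437e+01 -2.90672396e+00  5.70399068e-03
 -6.90292369e+01 -1.32325023e+02]
```

View pics/w3.png

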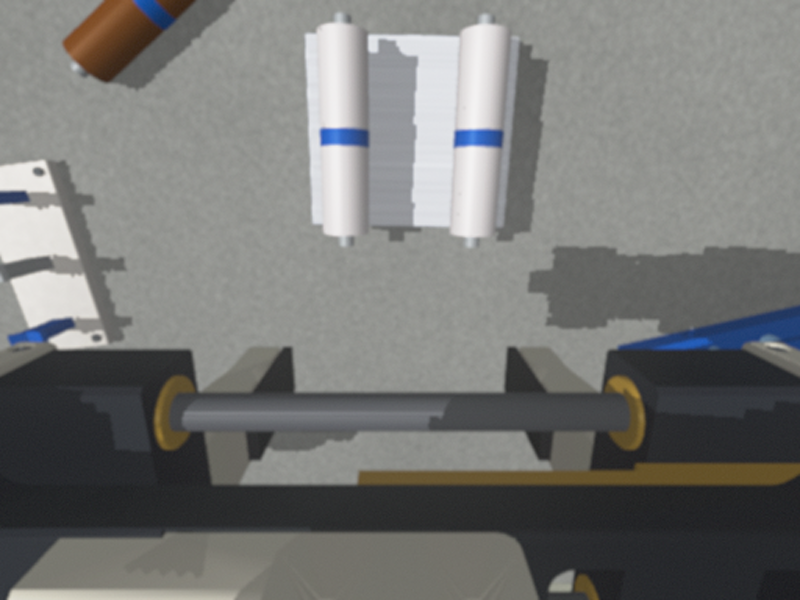

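w3 shows roller 1 (left, smaller y) with journals at (344,17) and (347,241) and its band at (344,137). Roller 2 has journals at (487,18) and (472,242) and its band at (478,138). In w2 the stand base corners are (353,48), (439,40), (457,248) and (382,259), with the blade at (410,153).

```bash
cat > m.py <<'E'
from h import *;import json
np.set_printoptions(precision=4,suppress=True)
W=lambda n:cam("wrist",json.load(open(f"pics/{n}.json")))
def ang(a,b):d=b-a;return np.degrees(np.arctan2(d[1],d[0]))
s=.64
def show(n,q,extra=""):
    c=q.mean(0);print(n,c,"sides",ang(q[0],q[3]),ang(q[1],q[2]),"len",np.linalg.norm(q[0]-q[3]),np.linalg.norm(q[0]-q[1]))
show("red",atz(W("w1"),[(181,100),(370,100),(375,368),(218,368)],.045,s))
g=atz(W("w1"),[(433,176),(616,172)],.045,s);g2=atz(W("w2"),[(269,245),(95,250)],.045,s)
show("green",np.array([g[0],g[1],g2[0],g2[1]]))
show("stand",atz(W("w2"),[(353,48),(439,40),(457,248),(382,259)],.012,s))
print("blade",atz(W("w2"),[(410,153)],.063,s),"stops",(st:=atz(W("w2"),[(400,70),(418,230)],.05,s)),ang(*st),st.mean(0))
for j,b in (((344,17),(347,241)),(344,137)),(((487,18),(472,242)),(478,138)):
    e=atz(W("w3"),j,.05,s);print("roller",e.mean(0),ang(*e),np.linalg.norm(e[1]-e[0]),"band",atz(W("w3"),[b],.066,s))
E
python3 m.py
```

```text
red [ 0.5206 -0.4008  0.045 ] sides 3.7018951181593818 3.4391600652482235 len 0.21701604817464915 0.13989503533088096
green [ 0.5612 -0.2052  0.045 ] sides 5.7586238930851765 5.88690071615524 len 0.21662150477994652 0.141691746915487
stand [ 0.586 -0.014  0.012] sides 10.342644056917537 10.366928929870967 len 0.16970039760303357 0.06780825881659239
blade [[ 0.5865 -0.0139  0.063 ]] stops [[ 0.5301 -0.0244  0.05  ]
 [ 0.6431 -0.0036  0.05  ]] 10.431585911028545 [ 0.5866 -0.014   0.05  ]
roller [0.4678 0.2625 0.05  ] 2.0326476169711833 0.1560756935463106 band [[0.4692 0.2633 0.066 ]]
roller [0.4628 0.3622 0.05  ] 2.235008617067183 0.15624489958244017 band [[0.4644 0.3587 0.066 ]]
```

```bash
cat > go.py <<'E'
import sys;from h import *
# shift in tool axes (mm) and roll to reach x y z with tool yaw; rotation done first when roll is listed first
x,y,z,yaw=map(float,sys.argv[1:5]);o=ctrl.get_obs();p=o["tool_pos"];c=o["orientation"][2]
for nm,a in(("before turn",c),("after turn",yaw)):
    r=R.from_euler("xyz",[180,0,a],degrees=True).as_matrix().T@(np.array([x,y,z])-p);print(nm,np.round(r*1000,1))
print("roll",round((c-yaw+180)%360-180,2),"tcp",np.round(p,4),"yaw",round(c,2),"t",o["clock"])
E
python3 go.py 0.4685 0.263 0.062 -177.9
```

```text
before turn [104.8 -38.6 186.8]
after turn [104.1 -40.5 186.8]
roll 1.08 tcp [0.571  0.3073 0.2488] yaw -176.82 t 3.45
```

apply_moves(
  targets=[
    {"travel":[0,0,0],"roll":1.1,"jaw":87},
    {"travel":[34,-13,20],"roll":0,"jaw":87},
    {"travel":[35,-14,20],"roll":0,"jaw":87},
    {"travel":[35,-13,20],"roll":0,"jaw":87},
    {"travel":[0,0,30],"roll":0,"jaw":80},
    {"travel":[0,0,35],"roll":0,"jaw":70},
    {"travel":[0,0,35],"roll":0,"jaw":60},
    {"travel":[0,0,20],"roll":0,"jaw":60},
    {"travel":[0,0,7],"roll":0,"jaw":60},
    {"travel":[0,0,0],"roll":0,"jaw":60},
  ],
)

```text
clock: 4.45
tool_pos: [0.4686, 0.2636, 0.0611]
orientation: [-179.9, -0.1, -178.0]
force: [1.1, 0.2, -0.0]
opening: 0.0601
gripper_force: 0.0
```

```bash
python3 go.py 0.4685 0.263 0.062 -177.9; python3 - <<'E'
from h import *
o=ctrl.get_obs();C=cam("scene")
a=ctrl.snapshot("scene")[:,:,::-1][120:220,290:400];b=ctrl.snapshot("side")[:,:,::-1][230:340,130:250]
b=cv2.resize(b,(400,367),interpolation=cv2.INTER_CUBIC);a=cv2.resize(a,(400,364),interpolation=cv2.INTER_CUBIC)
cv2.imwrite("pics/g1.png",np.hstack([a,b[:364]]))
E
```

```text
before turn [ 0.1 -0.6 -0.9]
after turn [ 0.1 -0.6 -0.9]
roll -0.09 tcp [0.4686 0.2636 0.0611] yaw -177.99 t 4.45
```

View pics/g1.png

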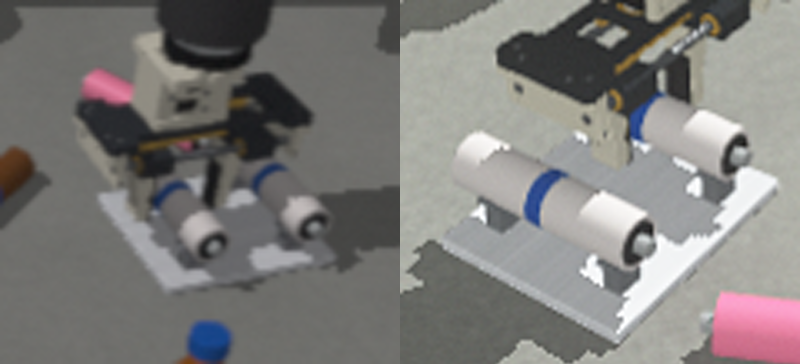

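The fingers straddle the near-side roller at its band. Closing and lifting.

apply_moves(
  targets=[
    {"travel":[0,0,0],"roll":0,"jaw":30},
    {"travel":[0,0,0],"roll":0,"jaw":30},
    {"travel":[0,0,0],"roll":0,"jaw":30},
    {"travel":[0,0,0],"roll":0,"jaw":30},
    {"travel":[0,0,0],"roll":0,"jaw":30},
    {"travel":[0,0,-10],"roll":0,"jaw":30},
    {"travel":[0,0,-30],"roll":0,"jaw":30},
    {"travel":[0,0,-30],"roll":0,"jaw":30},
    {"travel":[0,0,-30],"roll":0,"jaw":30},
    {"travel":[0,0,0],"roll":0,"jaw":30},
  ],
)

```text
clock: 5.55
tool_pos: [0.47, 0.2668, 0.1661]
orientation: [179.7, 0.3, -177.8]
force: [-0.1, 1.2, -2.5]
opening: 0.0354
gripper_force: 30.0
```

```bash
python3 go.py 0.5863 -0.014 0.16 -169.65
```

```text
before turn [-105.5 -285.1    6.1]
after turn [ -64.  -297.2    6.1]
roll -8.16 tcp [0.47   0.2668 0.1661] yaw -177.81 t 5.55
```

apply_moves(
  targets=[
    {"travel":[0,0,0],"roll":-4.1,"jaw":30},
    {"travel":[0,0,0],"roll":-4.1,"jaw":30},
    {"travel":[-6,-30,0],"roll":0,"jaw":30},
    {"travel":[-10,-45,0],"roll":0,"jaw":30},
    {"travel":[-10,-45,0],"roll":0,"jaw":30},
    {"travel":[-10,-45,0],"roll":0,"jaw":30},
    {"travel":[-10,-45,0],"roll":0,"jaw":30},
    {"travel":[-10,-45,0],"roll":0,"jaw":30},
    {"travel":[-8,-42,0],"roll":0,"jaw":30},
    {"travel":[0,0,0],"roll":0,"jaw":30},
  ],
)

```text
clock: 6.55
tool_pos: [0.5851, -0.0198, 0.1604]
orientation: [-180.0, -0.1, -169.9]
force: [-0.6, 0.9, -3.2]
opening: 0.0352
gripper_force: 30.0
```

```bash
python3 go.py 0.5863 -0.014 0.091 -169.65; python3 - <<'E'
from h import *
a=ctrl.snapshot("scene")[:,:,::-1][150:270,220:320];b=ctrl.snapshot("side")[:,:,::-1][150:240,190:290]
w=ctrl.snapshot("wrist")[:,:,::-1][0:300,156:356]
f=lambda i,k:cv2.resize(i,None,fx=k,fy=k,interpolation=cv2.INTER_CUBIC)
a,b,w=f(a,2.6),f(b,2.6),f(w,1.3)
H=max(map(len,(a,b,w)));c=np.hstack([np.pad(i,((0,H-len(i)),(0,0),(0,0))) for i in(a,b,w)]);print(c.shape);cv2.imwrite("pics/p1.png",c)
E
```

```text
before turn [-2.2  5.5 69.4]
after turn [-2.2  5.5 69.4]
roll -0.27 tcp [ 0.5851 -0.0198  0.1604] yaw -169.92 t 6.55
(390, 780, 3)
```

View pics/p1.png

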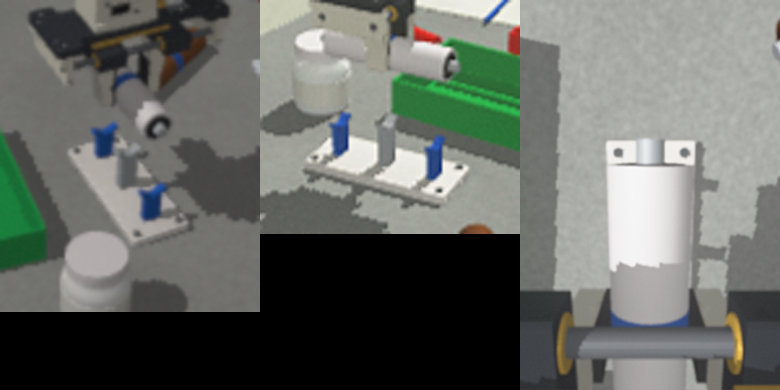

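```bash
cat > off.py <<'E'
from h import *
def off(u,v,z):  # raw wrist pixel -> tool x,y (mm) at tool z (mm)
    c=ctrl.calibration("wrist");p=cv2.undistortPoints(np.array([[[u,v]]],float),c["K"],c["dist_coeffs"]).ravel()
    E=c["hand_eye"];r=E[:3,:3]@np.r_[p,1];t=E[:3,3];return (t+r*((z/1000-t[2])/r[2]))[:2]*1000
E
python3 - <<'E'
from off import *
f=lambda x,y:(156+(x-520)/1.3,y/1.3)
for n,q,z in(("journal tip (80)",(650,138),9),("body edge (70)",(650,163),-7),("band edge (6)",(650,318),-7)):print(n,off(*f(*q),z))
E
```

```text
journal tip (80) [80.16555582  0.72804067]
body edge (70) [71.21294966  0.69566614]
band edge (6) [9.47546075 0.7492697 ]
```

The roller is centred in the grip to about 1 mm. Correcting and lowering it.

apply_moves(
  targets=[
    {"travel":[-3,5.5,0],"roll":-0.2,"jaw":30},
    {"travel":[0,0,15],"roll":0,"jaw":30},
    {"travel":[0,0,20],"roll":0,"jaw":30},
    {"travel":[0,0,15],"roll":0,"jaw":30},
    {"travel":[0,0,8],"roll":0,"jaw":30},
    {"travel":[0,0,0],"roll":0,"jaw":30},
    {"travel":[0,0,0],"roll":0,"jaw":30},
  ],
)

```text
clock: 7.4
tool_pos: [0.5869, -0.0091, 0.1041]
orientation: [-180.0, 0.0, -169.4]
force: [0.7, 0.2, -3.3]
opening: 0.0353
gripper_force: 30.0
```

```bash
python3 go.py 0.5869 -0.014 0.091 -169.65
```

```text
before turn [ 0.9 -4.9 13.1]
after turn [ 0.9 -4.9 13.1]
roll 0.26 tcp [ 0.5869 -0.0091  0.1041] yaw -169.39 t 7.4
```

apply_moves(
  targets=[
    {"travel":[0.5,-5,0],"roll":0.2,"jaw":30},
    {"travel":[0,0,5],"roll":0,"jaw":30},
    {"travel":[0,0,0],"roll":0,"jaw":30},
    {"travel":[0,0,0],"roll":0,"jaw":30},
    {"travel":[0,0,0],"roll":0,"jaw":30},
  ],
)

```text
clock: 7.9
tool_pos: [0.587, -0.0149, 0.0986]
orientation: [-180.0, 0.0, -169.7]
force: [0.0, 0.4, -3.7]
opening: 0.0353
gripper_force: 30.0
```

```bash
python3 go.py 0.5869 -0.014 0.091 -169.65
```

```text
before turn [-0.1  0.9  7.6]
after turn [-0.1  0.9  7.6]
roll -0.03 tcp [ 0.587  -0.0149  0.0986] yaw -169.68 t 7.9
```

Lowering gently while watching the force.

apply_moves(
  targets=[
    {"travel":[0,0.5,3],"roll":0,"jaw":30},
    {"travel":[0,0,2],"roll":0,"jaw":30},
    {"travel":[0,0,1.5],"roll":0,"jaw":30},
    {"travel":[0,0,0],"roll":0,"jaw":30},
    {"travel":[0,0,0],"roll":0,"jaw":30},
  ],
)

```text
clock: 8.4
tool_pos: [0.587, -0.0145, 0.0926]
orientation: [-180.0, 0.0, -169.6]
force: [-2.0, -1.9, 4.3]
opening: 0.0351
gripper_force: 30.0
```

apply_moves(
  targets=[
    {"travel":[0,0,1],"roll":0,"jaw":30},
    {"travel":[0,0,0],"roll":0,"jaw":30},
    {"travel":[0,0,0],"roll":0,"jaw":30},
  ],
)

```text
clock: 8.7
tool_pos: [0.5872, -0.0145, 0.0924]
orientation: [-180.0, 0.1, -169.6]
force: [-4.8, -0.0, 11.9]
opening: 0.035
gripper_force: 30.0
```

apply_moves(
  targets=[
    {"travel":[0,0,-0.7],"roll":0,"jaw":30},
    {"travel":[0,0,0],"roll":0,"jaw":37},
    {"travel":[0,0,0],"roll":0,"jaw":42},
    {"travel":[0,0,0],"roll":0,"jaw":50},
    {"travel":[0,0,0],"roll":0,"jaw":58},
    {"travel":[0,0,0],"roll":0,"jaw":58},
    {"travel":[0,0,0],"roll":0,"jaw":58},
    {"travel":[0,0,0],"roll":0,"jaw":58},
    {"travel":[0,0,0],"roll":0,"jaw":58},
    {"travel":[0,0,0],"roll":0,"jaw":58},
  ],
)

```text
clock: 9.7
tool_pos: [0.5869, -0.0143, 0.0918]
orientation: [180.0, 0.0, -169.7]
force: [-0.1, -0.1, 0.5]
opening: 0.0579
gripper_force: 0.0
```

apply_moves(
  targets=[
    {"travel":[0,0,0],"roll":0,"jaw":58},
    {"travel":[0,0,0],"roll":0,"jaw":58},
    {"travel":[0,0,0],"roll":0,"jaw":58},
    {"travel":[0,0,0],"roll":0,"jaw":58},
    {"travel":[0,0,0],"roll":0,"jaw":58},
    {"travel":[0,0,0],"roll":0,"jaw":58},
    {"travel":[0,0,0],"roll":0,"jaw":58},
    {"travel":[0,0,0],"roll":0,"jaw":58},
  ],
)

```text
clock: 10.5
tool_pos: [0.5869, -0.0144, 0.0918]
orientation: [180.0, -0.0, -169.7]
force: [-0.7, 0.6, 0.0]
opening: 0.0578
gripper_force: 0.0
```

```bash
cat > tri3.py <<'E'
import sys;from h import *
a=ctrl.snapshot("scene")[:,:,::-1][150:270,220:320];b=ctrl.snapshot("side")[:,:,::-1][140:240,190:290]
w=ctrl.snapshot("wrist")[:,:,::-1][0:300,156:356]
f=lambda i,k:cv2.resize(i,None,fx=k,fy=k,interpolation=cv2.INTER_CUBIC)
a,b,w=f(a,2.6),f(b,2.6),f(w,1.3)
H=390;c=np.hstack([np.pad(i,((0,H-len(i)),(0,0),(0,0))) for i in(a,b,w)]);cv2.imwrite(f"pics/{sys.argv[1]}.png",c)
o=ctrl.get_obs();print(o["clock"],o["tool_pos"],o["opening"])
E
python3 tri3.py t1
```

```text
10.65 [ 0.58686069 -0.0143613   0.09175446] 0.05797271900067274
```

View pics/t1.png

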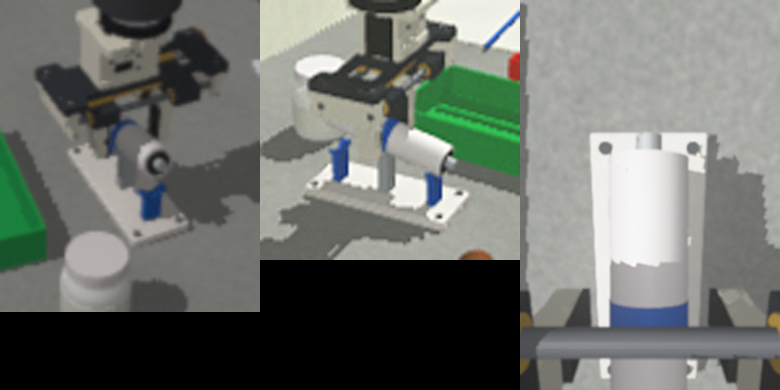

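It has tipped: the side view shows the robot-side end resting on its stop and the far end clearly raised, at scene crop (157,162) above its stop at (150,200). I'll check numerically that the band was centred.

```bash
python3 - <<'E'
from off import *
f=lambda x,y:(156+(x-520)/1.3,y/1.3)
for n,q,z in(("tip tilted (78.4)",(648,132),25),("tip level (80)",(648,132),9),("band edge tilted (9.5)",(648,305),-5.4),("body edge tilt(72)",(648,150),7),("base edge 85 from centre",(648,132),91.8-12)):print(n,off(*f(*q),z))
E
python3 go.py 0.5206 -0.4008 0.16 -176.4
```

```text
tip tilted (78.4) [83.04257827 -0.11032201]
tip level (80) [ 8.24254612e+01 -6.28862617e-02]
band edge tilted (9.5) [14.53485165 -0.06980766]
body edge tilt(72) [ 7.55979500e+01 -6.19421165e-02]
base edge 85 from centre [85.15620436 -0.27278945]
before turn [ 134.5 -368.3  -68.2]
after turn [  90.4 -381.5  -68.2]
roll 6.73 tcp [ 0.5869 -0.0144  0.0918] yaw -169.67 t 10.65
```

The band seems about 4 mm off centre towards the robot, which is too close to the 5 mm limit to trust this result. I'll regrasp, shift the roller and repeat, and also read the wrist moment.

```bash
cat > mom.py <<'E'
from off import *
o=[]
for i in range(8): im=ctrl.snapshot("wrist"); o.append(ctrl.get_obs())
m=np.mean([k["moment"] for k in o],0);F=np.mean([k["force"] for k in o],0);T=R.from_euler("xyz",o[-1]["orientation"],degrees=True)
print("moment tool",np.round(T.inv().apply(m),4),"sd",np.round(np.std([k["moment"] for k in o],0),4),"F",F.round(2),"t",o[-1]["clock"],o[-1]["tool_pos"],"open",o[-1]["opening"])
hsv=cv2.cvtColor(im,cv2.COLOR_RGB2HSV)[:,246:266]
b=((hsv[...,0]>105)&(hsv[...,0]<130)&(hsv[...,1]>120)).sum(1);print("blue rows",[r for r in range(120,290) if b[r]>10])
print("gray col",im[90:135,250:262].mean((1,2)).round().astype(int).tolist())
E
python3 mom.py
```

```text
moment tool [ 0.0258 -0.0001 -0.0099] sd [0.0245 0.0161 0.0307] F [ 0.39 -0.01 -0.19] t 11.05 [ 0.58683967 -0.01433765  0.09175538] open 0.05855851456199418
blue rows [238, 239, 240, 241, 242, 243, 244, 245, 246, 247, 248, 249, 250]
gray col [168, 167, 166, 166, 166, 167, 168, 170, 171, 171, 174, 182, 193, 198, 199, 199, 199, 199, 199, 200, 200, 200, 199, 200, 211, 230, 239, 241, 241, 241, 240, 241, 240, 241, 241, 241, 241, 241, 241, 241, 241, 241, 241, 241, 241]
```

apply_moves(
  targets=[
    {"travel":[0,0,0],"roll":0,"jaw":30},
    {"travel":[0,0,0],"roll":0,"jaw":30},
    {"travel":[0,0,0],"roll":0,"jaw":30},
    {"travel":[0,0,0],"roll":0,"jaw":30},
    {"travel":[0,0,0],"roll":0,"jaw":30},
    {"travel":[0,0,-10],"roll":0,"jaw":30},
    {"travel":[0,0,-15],"roll":0,"jaw":30},
    {"travel":[0,0,0],"roll":0,"jaw":30},
    {"travel":[0,0,0],"roll":0,"jaw":30},
    {"travel":[0,0,0],"roll":0,"jaw":30},
  ],
)

```text
clock: 12.05
tool_pos: [0.5863, -0.0143, 0.1161]
orientation: [180.0, -0.1, -169.7]
force: [-0.0, 0.3, -3.7]
opening: 0.0351
gripper_force: 30.0
```

```bash
python3 mom.py
```

```text
moment tool [-0.0061 -0.0694  0.0138] sd [0.0254 0.028  0.0173] F [-0.05  0.07 -2.97] t 12.45 [ 0.5867992  -0.01434146  0.1165665 ] open 0.03523123139141841
blue rows [238, 239, 240, 241, 242, 243, 244, 245, 246, 247, 248, 249, 250]
gray col [175, 174, 174, 172, 171, 171, 171, 172, 173, 175, 177, 184, 197, 204, 206, 205, 205, 206, 207, 207, 207, 207, 207, 209, 219, 234, 242, 243, 243, 243, 243, 243, 243, 243, 243, 243, 243, 243, 243, 243, 243, 243, 243, 243, 243]
```

The moment about tool y is -0.069 Nm at 3.0 N, so the mass centre is about 22 mm towards the tipped end. I'll re-lay it 3 mm over for a cleanly centred test.

apply_moves(
  targets=[
    {"travel":[-3,0,0],"roll":0,"jaw":30},
    {"travel":[0,0,12],"roll":0,"jaw":30},
    {"travel":[0,0,8],"roll":0,"jaw":30},
    {"travel":[0,0,3],"roll":0,"jaw":30},
    {"travel":[0,0,1.5],"roll":0,"jaw":30},
    {"travel":[0,0,0],"roll":0,"jaw":30},
    {"travel":[0,0,0],"roll":0,"jaw":37},
    {"travel":[0,0,0],"roll":0,"jaw":45},
    {"travel":[0,0,0],"roll":0,"jaw":58},
    {"travel":[0,0,0],"roll":0,"jaw":58},
  ],
)

```text
clock: 13.45
tool_pos: [0.5902, -0.0137, 0.0925]
orientation: [180.0, 0.0, -169.7]
force: [-0.2, -0.2, -0.6]
opening: 0.0549
gripper_force: 0.0
```

apply_moves(
  targets=[
    {"travel":[0,0,0],"roll":0,"jaw":58},
    {"travel":[0,0,0],"roll":0,"jaw":58},
    {"travel":[0,0,0],"roll":0,"jaw":58},
    {"travel":[0,0,0],"roll":0,"jaw":58},
    {"travel":[0,0,0],"roll":0,"jaw":58},
    {"travel":[0,0,0],"roll":0,"jaw":58},
  ],
)

```text
clock: 14.05
tool_pos: [0.5898, -0.0138, 0.0922]
orientation: [-180.0, -0.0, -169.7]
force: [0.2, -1.3, -0.3]
opening: 0.0582
gripper_force: 0.0
```

```bash
sed -i 's/range(8)/range(5)/' mom.py; python3 mom.py
```

```text
moment tool [-0.0095 -0.0026 -0.0119] sd [0.0331 0.039  0.0267] F [-0.16  0.35 -0.14] t 14.3 [ 0.58980582 -0.01381495  0.09226838] open 0.05804671592574965
blue rows [236, 237, 238, 239, 240, 241, 242, 243, 244, 245, 246, 247, 248, 249, 250]
gray col [166, 166, 168, 169, 170, 170, 174, 191, 217, 225, 219, 202, 195, 195, 195, 196, 196, 196, 196, 197, 196, 199, 211, 230, 239, 240, 240, 240, 240, 240, 240, 240, 240, 240, 240, 240, 240, 240, 240, 240, 240, 240, 240, 241, 240]
```

Still tipped with the band centred (the blue band rows haven't moved to the level position). This roller goes to the red tray.

apply_moves(
  targets=[
    {"travel":[0,0,0],"roll":0,"jaw":30},
    {"travel":[0,0,0],"roll":0,"jaw":30},
    {"travel":[0,0,0],"roll":0,"jaw":30},
    {"travel":[0,0,0],"roll":0,"jaw":30},
    {"travel":[0,0,0],"roll":0,"jaw":30},
    {"travel":[0,0,-10],"roll":0,"jaw":30},
    {"travel":[0,0,-30],"roll":0,"jaw":30},
    {"travel":[0,0,-30],"roll":3.4,"jaw":30},
    {"travel":[0,0,0],"roll":3.3,"jaw":30},
    {"travel":[0,0,0],"roll":0,"jaw":30},
  ],
)

```text
clock: 15.3
tool_pos: [0.59, -0.0135, 0.1635]
orientation: [179.9, 0.1, -176.4]
force: [-0.3, -0.3, -3.7]
opening: 0.0354
gripper_force: 30.0
```

```bash
python3 go.py 0.5206 -0.4008 0.16 -176.4
```

```text
before turn [  93.4 -382.2    3.5]
after turn [  93.6 -382.2    3.5]
roll -0.02 tcp [ 0.59   -0.0135  0.1635] yaw -176.42 t 15.3
```

apply_moves(
  targets=[
    {"travel":[7,-25,0],"roll":0,"jaw":30},
    {"travel":[10,-42,0],"roll":0,"jaw":30},
    {"travel":[10,-45,0],"roll":0,"jaw":30},
    {"travel":[11,-45,0],"roll":0,"jaw":30},
    {"travel":[11,-45,0],"roll":0,"jaw":30},
    {"travel":[11,-45,0],"roll":0,"jaw":30},
    {"travel":[11,-45,0],"roll":0,"jaw":30},
    {"travel":[11,-45,0],"roll":0,"jaw":30},
    {"travel":[8,-30,0],"roll":0,"jaw":30},
    {"travel":[3.6,-15.2,0],"roll":0,"jaw":30},
  ],
)

```text
clock: 16.3
tool_pos: [0.5189, -0.4034, 0.1609]
orientation: [179.9, -0.1, -176.4]
force: [0.5, 0.2, -3.7]
opening: 0.0354
gripper_force: 30.0
```

apply_moves(
  targets=[
    {"travel":[0,0,20],"roll":0,"jaw":30},
    {"travel":[0,0,25],"roll":0,"jaw":30},
    {"travel":[0,0,20],"roll":0,"jaw":30},
    {"travel":[0,0,10],"roll":0,"jaw":30},
    {"travel":[0,0,0],"roll":0,"jaw":30},
    {"travel":[0,0,0],"roll":0,"jaw":30},
  ],
)

```text
clock: 16.9
tool_pos: [0.5211, -0.4011, 0.0878]
orientation: [-180.0, 0.0, -176.3]
force: [0.6, -0.0, -1.9]
opening: 0.0353
gripper_force: 30.0
```

```bash
python3 go.py 0.5206 -0.4008 0.034 -176.4; python3 - <<'E'
from h import *
# predicted pixels of tray points in wrist view vs seen: ribs and roller
im=ctrl.snapshot("wrist")[:,:,::-1];cv2.imwrite("pics/red1.png",im)
w=im[0:260,130:380]
a=ctrl.snapshot("scene")[:,:,::-1][150:280,90:250]
f=lambda i,k:cv2.resize(i,None,fx=k,fy=k,interpolation=cv2.INTER_CUBIC)
w=f(w,1.6);a=f(a,2.4);H=max(len(a),len(w))
cv2.imwrite("pics/r1.png",np.hstack([np.pad(i,((0,H-len(i)),(0,0),(0,0))) for i in(a,w)]))
E
```

```text
before turn [ 0.5  0.3 53.8]
after turn [ 0.5  0.3 53.8]
roll 0.1 tcp [ 0.5211 -0.4011  0.0878] yaw -176.3 t 16.9
```

View pics/r1.png

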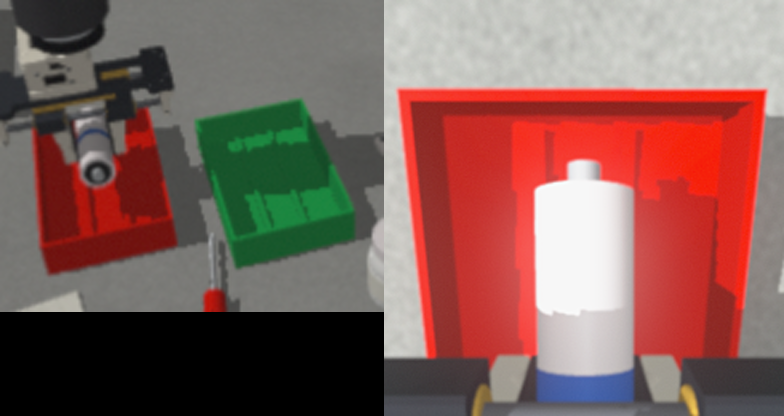

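The roller is centred in the red tray (crop x 585 between the rims at 400 and 765). Lowering slowly.

apply_moves(
  targets=[
    {"travel":[0,0,20],"roll":0,"jaw":30},
    {"travel":[0,0,13],"roll":0,"jaw":30},
    {"travel":[0,0,3],"roll":0,"jaw":30},
    {"travel":[0,0,3],"roll":0,"jaw":30},
    {"travel":[0,0,3],"roll":0,"jaw":30},
    {"travel":[0,0,3],"roll":0,"jaw":30},
    {"travel":[0,0,0],"roll":0,"jaw":30},
  ],
)

```text
clock: 17.7
tool_pos: [0.5224, -0.4016, 0.0434]
orientation: [-179.9, 0.2, -176.3]
force: [3.8, 1.9, 3.1]
opening: 0.0352
gripper_force: 30.0
```

apply_moves(
  targets=[
    {"travel":[0,0,3],"roll":0,"jaw":30},
    {"travel":[0,0,2],"roll":0,"jaw":30},
    {"travel":[0,0,1.5],"roll":0,"jaw":30},
    {"travel":[0,0,0],"roll":0,"jaw":30},
    {"travel":[0,0,0],"roll":0,"jaw":30},
  ],
)

```text
clock: 18.2
tool_pos: [0.5206, -0.4014, 0.0357]
orientation: [-180.0, -0.0, -176.4]
force: [3.5, -1.3, 3.2]
opening: 0.0354
gripper_force: 30.0
```

apply_moves(
  targets=[
    {"travel":[0,0,1.2],"roll":0,"jaw":30},
    {"travel":[0,0,0],"roll":0,"jaw":30},
    {"travel":[0,0,0],"roll":0,"jaw":30},
  ],
)

```text
clock: 18.5
tool_pos: [0.5206, -0.4012, 0.0345]
orientation: [180.0, -0.0, -176.4]
force: [3.7, -0.2, 3.2]
opening: 0.0351
gripper_force: 30.0
```

apply_moves(
  targets=[
    {"travel":[0,0,1],"roll":0,"jaw":30},
    {"travel":[0,0,0],"roll":0,"jaw":30},
    {"travel":[0,0,0],"roll":0,"jaw":38},
    {"travel":[0,0,0],"roll":0,"jaw":41},
    {"travel":[0,0,0],"roll":0,"jaw":46},
    {"travel":[0,0,0],"roll":0,"jaw":50},
    {"travel":[0,0,-10],"roll":0,"jaw":50},
    {"travel":[0,0,-30],"roll":0,"jaw":60},
    {"travel":[0,0,-40],"roll":0,"jaw":60},
    {"travel":[0,0,0],"roll":0,"jaw":60},
  ],
)

```text
clock: 19.5
tool_pos: [0.5236, -0.4029, 0.1204]
orientation: [-179.7, 0.4, -176.3]
force: [1.0, -0.1, -0.3]
opening: 0.0597
gripper_force: 0.0
```

```bash
python3 go.py 0.464 0.3605 0.16 -177.9; python3 - <<'E'
from h import *
im=ctrl.snapshot("wrist")[:,:,::-1];cv2.imwrite("pics/red2.png",im)
hsv=cv2.cvtColor(im,cv2.COLOR_BGR2HSV)
for r in range(60,250,15):
    w=np.where((hsv[r,150:360,1]<60)&(hsv[r,150:360,2]>110))[0]+150;print(r,w.min() if len(w) else None,w.max() if len(w) else None,len(w))
E
```

```text
before turn [ 10.1 765.7 -39.6]
after turn [ 31.6 765.1 -39.6]
roll 1.61 tcp [ 0.5236 -0.4029  0.1204] yaw -176.29 t 19.5
60 150 359 13
75 150 359 16
90 150 359 18
105 150 359 34
120 150 359 67
135 150 359 69
150 150 359 71
165 150 359 74
180 150 359 76
195 150 359 39
210 150 359 81
225 161 349 103
240 163 347 99
```

apply_moves(
  targets=[
    {"travel":[0,0,-40],"roll":1.6,"jaw":60},
    {"travel":[1,30,0],"roll":0,"jaw":60},
    {"travel":[2,45,0],"roll":0,"jaw":60},
    {"travel":[2,49,0],"roll":0,"jaw":60},
    {"travel":[2,49,0],"roll":0,"jaw":60},
    {"travel":[2,49,0],"roll":0,"jaw":60},
    {"travel":[2,49,0],"roll":0,"jaw":60},
    {"travel":[2,49,0],"roll":0,"jaw":60},
    {"travel":[2,49,0],"roll":0,"jaw":60},
    {"travel":[2,49,0],"roll":0,"jaw":60},
  ],
)

```text
clock: 20.55
tool_pos: [0.4879, 0.0177, 0.1536]
orientation: [180.0, -0.0, -178.0]
force: [0.9, 1.1, 0.7]
opening: 0.06
gripper_force: 0.0
```

apply_moves(
  targets=[
    {"travel":[2,49,0],"roll":0,"jaw":60},
    {"travel":[2,49,0],"roll":0,"jaw":60},
    {"travel":[2,49,0],"roll":0,"jaw":60},
    {"travel":[2,49,0],"roll":0,"jaw":60},
    {"travel":[2,49,0],"roll":0,"jaw":60},
    {"travel":[2,49,0],"roll":0,"jaw":60},
    {"travel":[2,40,0],"roll":0,"jaw":60},
    {"travel":[1,14,0],"roll":0,"jaw":60},
    {"travel":[0,0,0],"roll":0,"jaw":60},
    {"travel":[0,0,0],"roll":0,"jaw":60},
  ],
)

```text
clock: 21.55
tool_pos: [0.461, 0.3624, 0.1531]
orientation: [-179.9, -0.1, -178.0]
force: [0.2, 0.2, 0.0]
opening: 0.0598
gripper_force: 0.0
```

```bash
python3 go.py 0.461 0.3605 0.062 -177.9
```

```text
before turn [ 0.1 -1.9 91.1]
after turn [ 0.1 -1.9 91.1]
roll -0.06 tcp [0.461  0.3624 0.1531] yaw -177.96 t 21.55
```

```bash
cat > pose.py <<'E'
from off import *;import sys
za=float(sys.argv[1])  # tool z of the axis, mm
im=ctrl.snapshot("wrist");g=cv2.cvtColor(im,cv2.COLOR_RGB2GRAY).astype(int);h=cv2.cvtColor(im,cv2.COLOR_RGB2HSV)
m=(h[...,0]>105)&(h[...,0]<130)&(h[...,1]>120)
m[:,:190]=0;m[:,330:]=0;r,c=np.where(m);print("blue rows",r.min(),r.max(),"cols",c.min(),c.max())
u=(c.min()+c.max())/2;print("band first/last edge at top z",off(u,r.min()-.5,za-18),off(u,r.max()+.5,za-18))
k=int(round(u));print("col",g[0:140:1,k-2:k+3].mean(1).round().astype(int).tolist())
E
python3 pose.py 103
```

```text
blue rows 200 213 cols 236 269
band first/last edge at top z [ 4.80824661 -2.22602865] [-8.14574926 -2.26205201]
col [104, 105, 106, 109, 111, 114, 116, 118, 120, 123, 125, 128, 131, 133, 135, 137, 139, 142, 143, 145, 147, 149, 150, 151, 153, 155, 155, 157, 159, 160, 162, 162, 164, 165, 167, 168, 169, 170, 172, 172, 173, 175, 176, 177, 179, 180, 180, 182, 183, 185, 184, 175, 149, 112, 83, 75, 85, 101, 112, 124, 143, 158, 163, 162, 159, 152, 143, 131, 121, 122, 135, 144, 146, 145, 145, 145, 146, 146, 148, 149, 151, 151, 151, 150, 150, 149, 148, 146, 146, 147, 149, 149, 148, 147, 145, 145, 145, 148, 149, 149, 149, 149, 150, 149, 151, 151, 149, 147, 146, 146, 148, 151, 163, 185, 201, 206, 205, 204, 205, 204, 205, 205, 205, 198, 172, 161, 202, 229, 233, 232, 232, 231, 231, 231, 232, 231, 231, 231, 231, 231]
```

apply_moves(
  targets=[
    {"travel":[-1,-2,15],"roll":0,"jaw":60},
    {"travel":[0,0,30],"roll":0,"jaw":60},
    {"travel":[0,0,30],"roll":0,"jaw":60},
    {"travel":[0,0,11],"roll":0,"jaw":60},
    {"travel":[0,0,5],"roll":0,"jaw":60},
    {"travel":[0,0,0],"roll":0,"jaw":60},
    {"travel":[0,0,0],"roll":0,"jaw":60},
  ],
)

```text
clock: 22.3
tool_pos: [0.4632, 0.3617, 0.0638]
orientation: [179.9, 0.1, -178.0]
force: [0.5, -0.4, 0.0]
opening: 0.0598
gripper_force: 0.0
```

apply_moves(
  targets=[
    {"travel":[0,0,0],"roll":0,"jaw":30},
    {"travel":[0,0,0],"roll":0,"jaw":30},
    {"travel":[0,0,0],"roll":0,"jaw":30},
    {"travel":[0,0,0],"roll":0,"jaw":30},
    {"travel":[0,0,0],"roll":0,"jaw":30},
    {"travel":[0,0,-10],"roll":0,"jaw":30},
    {"travel":[0,0,-30],"roll":0,"jaw":30},
    {"travel":[0,0,-30],"roll":0,"jaw":30},
    {"travel":[0,0,-30],"roll":-4.1,"jaw":30},
    {"travel":[0,0,0],"roll":-4.1,"jaw":30},
  ],
)

```text
clock: 23.3
tool_pos: [0.464, 0.3631, 0.1675]
orientation: [179.7, 0.3, -169.6]
force: [0.4, 0.8, -2.8]
opening: 0.0351
gripper_force: 30.0
```

```bash
python3 mom.py;python3 pose.py 12; python3 go.py 0.587 -0.014 0.16 -169.65
```

```text
moment tool [0.0035 0.0239 0.0099] sd [0.0284 0.0271 0.0362] F [-0.22 -0.04 -3.98] t 23.55 [0.46198617 0.36074665 0.16172854] open 0.03553612405545243
blue rows []
gray col [147, 148, 148, 149, 151, 151, 151, 151, 150, 150, 150, 150, 150, 151, 152, 153, 151, 150, 154, 169, 183, 187, 187, 187, 187, 187, 187, 187, 187, 187, 187, 186, 186, 186, 186, 187, 188, 181, 153, 119, 148, 205, 228, 230, 229]
blue rows 244 250 cols 227 284
band first/last edge at top z [9.61606395 0.48080424] [5.43848999 0.4822525 ]
col [201, 201, 202, 203, 203, 203, 204, 204, 204, 204, 204, 203, 203, 202, 201, 200, 199, 198, 198, 196, 194, 193, 192, 191, 189, 188, 187, 185, 184, 184, 183, 182, 180, 180, 179, 178, 178, 177, 177, 176, 175, 175, 174, 173, 172, 171, 170, 170, 168, 167, 166, 165, 164, 163, 161, 160, 159, 158, 156, 154, 153, 150, 144, 139, 138, 146, 153, 153, 152, 149, 149, 150, 151, 151, 150, 150, 148, 147, 147, 147, 148, 149, 150, 152, 155, 155, 154, 151, 149, 148, 148, 149, 149, 150, 153, 153, 153, 152, 150, 151, 151, 152, 151, 152, 153, 155, 154, 152, 155, 167, 180, 183, 183, 182, 183, 182, 182, 183, 183, 183, 183, 182, 183, 182, 182, 183, 184, 178, 150, 116, 143, 200, 227, 229, 229, 228, 228, 228, 228, 228]
before turn [ -57.1 -390.9    1.6]
after turn [ -55.6 -391.1    1.6]
roll -0.22 tcp [0.462  0.3608 0.1616] yaw -169.87 t 23.6
```

```bash
python3 - <<'E'
from off import *
print("tip(80)",off(256,108.5,11),"body edge(70)",off(256,130.5,-4),"band(6)",off(256,243.5,-4))
E
```

```text
tip(80) [79.03935349  0.73117151] body edge(70) [68.68882241  0.70253667] band(6) [8.58400604 0.7547459 ]
```

apply_moves(
  targets=[
    {"travel":[-4,-25,0],"roll":-0.2,"jaw":30},
    {"travel":[-6,-42,0],"roll":0,"jaw":30},
    {"travel":[-6,-46,0],"roll":0,"jaw":30},
    {"travel":[-7,-46,0],"roll":0,"jaw":30},
    {"travel":[-7,-46,0],"roll":0,"jaw":30},
    {"travel":[-7,-46,0],"roll":0,"jaw":30},
    {"travel":[-6,-46,0],"roll":0,"jaw":30},
    {"travel":[-6,-46,0],"roll":0,"jaw":30},
    {"travel":[-5,-33,20],"roll":0,"jaw":30},
    {"travel":[-2,-15,20],"roll":0,"jaw":30},
  ],
)

```text
clock: 24.6
tool_pos: [0.5889, -0.016, 0.1217]
orientation: [-180.0, -0.0, -169.8]
force: [0.3, 0.7, -3.5]
opening: 0.0355
gripper_force: 30.0
```

apply_moves(
  targets=[
    {"travel":[0,0,15],"roll":0,"jaw":30},
    {"travel":[0,0,5],"roll":0,"jaw":30},
    {"travel":[0,0,0],"roll":0,"jaw":30},
    {"travel":[0,0,0],"roll":0,"jaw":30},
    {"travel":[0,0,0],"roll":0,"jaw":30},
  ],
)

```text
clock: 25.1
tool_pos: [0.5889, -0.0126, 0.1035]
orientation: [-180.0, 0.1, -169.5]
force: [-0.1, 0.8, -3.3]
opening: 0.0353
gripper_force: 30.0
```

```bash
python3 mom.py; python3 go.py 0.587 -0.014 0.094 -169.65
```

```text
moment tool [ 0.0173  0.0015 -0.0004] sd [0.0114 0.0262 0.0267] F [ 0.04  0.11 -3.19] t 25.35 [ 0.58848695 -0.01289987  0.10306925] open 0.03538541912403782
blue rows []
gray col [170, 169, 169, 170, 171, 173, 174, 175, 179, 198, 224, 236, 240, 240, 240, 240, 240, 240, 240, 233, 218, 207, 207, 208, 208, 208, 208, 208, 208, 208, 208, 208, 208, 208, 208, 208, 209, 204, 176, 136, 167, 227, 242, 242, 241]
before turn [ 1.7 -0.8  9.1]
after turn [ 1.7 -0.8  9.1]
roll 0.1 tcp [ 0.5885 -0.0129  0.1031] yaw -169.55 t 25.35
```

```bash
python3 - <<'E'
from off import *
print("base edge",off(256,99,91),off(256,109,11))
E
```

```text
base edge [87.51897672  0.93147624] [78.78649497  0.73817021]
```

apply_moves(
  targets=[
    {"travel":[1.5,-0.8,3],"roll":0.1,"jaw":30},
    {"travel":[0,0,2],"roll":0,"jaw":30},
    {"travel":[0,0,1.5],"roll":0,"jaw":30},
    {"travel":[0,0,1],"roll":0,"jaw":30},
    {"travel":[0,0,0],"roll":0,"jaw":30},
    {"travel":[0,0,0],"roll":0,"jaw":30},
  ],
)

```text
clock: 25.95
tool_pos: [0.587, -0.0143, 0.095]
orientation: [-180.0, -0.0, -169.7]
force: [0.0, -0.5, -3.2]
opening: 0.0353
gripper_force: 30.0
```

apply_moves(
  targets=[
    {"travel":[1.5,0,1],"roll":0,"jaw":30},
    {"travel":[0,0,1],"roll":0,"jaw":30},
    {"travel":[0,0,0],"roll":0,"jaw":30},
    {"travel":[0,0,0],"roll":0,"jaw":30},
  ],
)

```text
clock: 26.35
tool_pos: [0.5854, -0.0146, 0.0932]
orientation: [-180.0, -0.0, -169.7]
force: [-0.4, -0.5, -0.8]
opening: 0.0353
gripper_force: 30.0
```

apply_moves(
  targets=[
    {"travel":[0,0,0.4],"roll":0,"jaw":30},
    {"travel":[0,0,0],"roll":0,"jaw":30},
    {"travel":[0,0,0],"roll":0,"jaw":37},
    {"travel":[0,0,0],"roll":0,"jaw":42},
    {"travel":[0,0,0],"roll":0,"jaw":50},
    {"travel":[0,0,0],"roll":0,"jaw":58},
    {"travel":[0,0,0],"roll":0,"jaw":58},
    {"travel":[0,0,0],"roll":0,"jaw":58},
    {"travel":[0,0,0],"roll":0,"jaw":58},
    {"travel":[0,0,0],"roll":0,"jaw":58},
  ],
)

```text
clock: 27.35
tool_pos: [0.5856, -0.0145, 0.0927]
orientation: [-180.0, 0.0, -169.7]
force: [0.6, 0.2, 0.3]
opening: 0.0576
gripper_force: 0.0
```

apply_moves(
  targets=[
    {"travel":[0,0,0],"roll":0,"jaw":58},
    {"travel":[0,0,0],"roll":0,"jaw":58},
    {"travel":[0,0,0],"roll":0,"jaw":58},
    {"travel":[0,0,0],"roll":0,"jaw":58},
    {"travel":[0,0,0],"roll":0,"jaw":58},
    {"travel":[0,0,0],"roll":0,"jaw":58},
  ],
)

```text
clock: 27.95
tool_pos: [0.5855, -0.0145, 0.0927]
orientation: [180.0, -0.0, -169.7]
force: [0.2, -0.1, 0.5]
opening: 0.0579
gripper_force: 0.0
```

```bash
python3 mom.py; python3 - <<'E'
from h import *
f=lambda i,k:cv2.resize(i,None,fx=k,fy=k,interpolation=cv2.INTER_CUBIC)
a=f(ctrl.snapshot("scene")[:,:,::-1][150:270,80:320],1.6);b=f(ctrl.snapshot("side")[:,:,::-1][130:240,190:370],2.2)
w=f(ctrl.snapshot("wrist")[:,:,::-1][0:300,156:356],1.2);r=f(cv2.imread("pics/red2.png")[60:300,130:380],1)
L=np.vstack([np.pad(a,((0,0),(0,396-a.shape[1]),(0,0))),b]);Rr=np.vstack([np.pad(w,((0,0),(0,260-w.shape[1]),(0,0))),np.pad(r,((0,0),(0,260-250),(0,0)))])
H=max(len(L),len(Rr));o=np.hstack([np.pad(i,((0,H-len(i)),(0,0),(0,0))) for i in(L,Rr)])[:600];print(o.shape);cv2.imwrite("pics/t2.png",o)
E
```

```text
moment tool [ 0.0058 -0.0037  0.01  ] sd [0.0167 0.026  0.0356] F [ 0.16 -0.17 -0.11] t 28.2 [ 0.58551958 -0.01449468  0.09265915] open 0.05795927069679386
blue rows []
gray col [169, 168, 167, 167, 165, 165, 166, 166, 168, 169, 170, 170, 174, 193, 220, 232, 237, 237, 234, 221, 199, 189, 190, 190, 190, 191, 190, 190, 191, 191, 191, 191, 190, 191, 191, 191, 192, 186, 158, 128, 166, 223, 237, 238, 237]
(600, 656, 3)
```

View pics/t2.png

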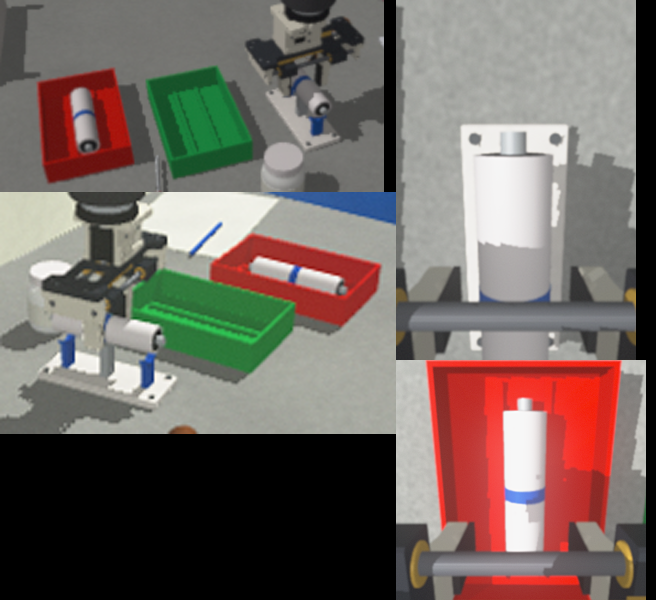

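Roller 1 lies flat between the ribs of the red tray. Roller 2 stays level on the blade after release, with the journal at the same wrist row (about 109) as when held and both ends clear of the stops. It goes to the green tray.

apply_moves(
  targets=[
    {"travel":[0,0,0],"roll":0,"jaw":30},
    {"travel":[0,0,0],"roll":0,"jaw":30},
    {"travel":[0,0,0],"roll":0,"jaw":30},
    {"travel":[0,0,0],"roll":0,"jaw":30},
    {"travel":[0,0,0],"roll":0,"jaw":30},
    {"travel":[0,0,-10],"roll":0,"jaw":30},
    {"travel":[0,0,-30],"roll":2.3,"jaw":30},
    {"travel":[0,0,-15],"roll":2.2,"jaw":30},
    {"travel":[0,0,0],"roll":0,"jaw":30},
    {"travel":[0,0,0],"roll":0,"jaw":30},
  ],
)

```text
clock: 29.35
tool_pos: [0.5851, -0.0143, 0.1474]
orientation: [180.0, -0.0, -174.1]
force: [-0.0, 0.3, -4.5]
opening: 0.0353
gripper_force: 30.0
```

```bash
python3 go.py 0.5612 -0.2052 0.15 -174.15
```

```text
before turn [  43.3 -187.5   -2.6]
after turn [  43.2 -187.5   -2.6]
roll 0.03 tcp [ 0.5851 -0.0143  0.1474] yaw -174.12 t 29.35
```

apply_moves(
  targets=[
    {"travel":[6,-25,0],"roll":0,"jaw":30},
    {"travel":[9,-40,0],"roll":0,"jaw":30},
    {"travel":[9,-42,0],"roll":0,"jaw":30},
    {"travel":[9,-40,0],"roll":0,"jaw":30},
    {"travel":[7,-28,0],"roll":0,"jaw":30},
    {"travel":[3,-12.5,20],"roll":0,"jaw":30},
    {"travel":[0,0,25],"roll":0,"jaw":30},
    {"travel":[0,0,15],"roll":0,"jaw":30},
    {"travel":[0,0,0],"roll":0,"jaw":30},
    {"travel":[0,0,0],"roll":0,"jaw":30},
  ],
)

```text
clock: 30.35
tool_pos: [0.5613, -0.2053, 0.0869]
orientation: [180.0, -0.1, -174.1]
force: [-0.3, 1.0, -2.8]
opening: 0.0356
gripper_force: 30.0
```

```bash
python3 go.py 0.5612 -0.2052 0.0347 -174.15; python3 - <<'E'
from off import *
# green rim outer edges in the wrist view -> lateral centring
im=ctrl.snapshot("wrist");h=cv2.cvtColor(im,cv2.COLOR_RGB2HSV);z=1000*ctrl.get_obs()["tool_pos"][2]-45
for r in(80,110,150):
    g=np.where((h[r,:,0]>45)&(h[r,:,0]<85)&(h[r,:,1]>120))[0]
    if len(g):print(r,g.min(),g.max(),off(g.min(),r,z),off(g.max(),r,z))
E
```

```text
before turn [ 0.1  0.1 52.2]
after turn [ 0.1  0.1 52.2]
roll 0.03 tcp [ 0.5613 -0.2053  0.0869] yaw -174.12 t 30.35
80 144 370 [ 96.40041128 -68.70856801] [96.41361938 71.35401983]
110 147 366 [ 78.60668823 -68.86340325] [78.62172803 70.93898218]
150 150 361 [ 53.14764985 -69.7465875 ] [53.16525593 70.56354651]
```

Lateral centring is within 1 mm. Lowering.

apply_moves(
  targets=[
    {"travel":[0,1,20],"roll":0,"jaw":30},
    {"travel":[0,0,18],"roll":0,"jaw":30},
    {"travel":[0,0,7],"roll":0,"jaw":30},
    {"travel":[0,0,3],"roll":0,"jaw":30},
    {"travel":[0,0,2],"roll":0,"jaw":30},
    {"travel":[0,0,0],"roll":0,"jaw":30},
    {"travel":[0,0,0],"roll":0,"jaw":30},
  ],
)

```text
clock: 31.1
tool_pos: [0.5622, -0.2045, 0.0384]
orientation: [-180.0, 0.1, -174.2]
force: [-0.2, 0.4, -2.5]
opening: 0.0351
gripper_force: 30.0
```

apply_moves(
  targets=[
    {"travel":[0,0,1],"roll":0,"jaw":30},
    {"travel":[0,0,1],"roll":0,"jaw":30},
    {"travel":[0,0,0],"roll":0,"jaw":30},
    {"travel":[0,0,0],"roll":0,"jaw":30},
  ],
)

```text
clock: 31.5
tool_pos: [0.5617, -0.2044, 0.0357]
orientation: [180.0, -0.0, -174.2]
force: [0.2, -0.6, -3.3]
opening: 0.0351
gripper_force: 30.0
```

apply_moves(
  targets=[
    {"travel":[0,0,1],"roll":0,"jaw":30},
    {"travel":[0,0,0],"roll":0,"jaw":30},
    {"travel":[0,0,0],"roll":0,"jaw":30},
  ],
)

```text
clock: 31.8
tool_pos: [0.5618, -0.2044, 0.0348]
orientation: [-180.0, 0.0, -174.2]
force: [-0.7, 0.3, -1.7]
opening: 0.0353
gripper_force: 30.0
```

apply_moves(
  targets=[
    {"travel":[0,0,0.7],"roll":0,"jaw":30},
    {"travel":[0,0,0],"roll":0,"jaw":30},
    {"travel":[0,0,0],"roll":0,"jaw":30},
  ],
)

```text
clock: 32.1
tool_pos: [0.5619, -0.2044, 0.0348]
orientation: [-180.0, 0.0, -174.1]
force: [-2.1, 1.2, 6.6]
opening: 0.0354
gripper_force: 30.0
```

The roller is touching the floor. Releasing and withdrawing.

apply_moves(
  targets=[
    {"travel":[0,0,-0.4],"roll":0,"jaw":37},
    {"travel":[0,0,0],"roll":0,"jaw":40},
    {"travel":[0,0,0],"roll":0,"jaw":45},
    {"travel":[0,0,0],"roll":0,"jaw":50},
    {"travel":[0,0,0],"roll":0,"jaw":52},
    {"travel":[0,0,-10],"roll":0,"jaw":52},
    {"travel":[0,0,-30],"roll":0,"jaw":60},
    {"travel":[0,0,-45],"roll":0,"jaw":60},
    {"travel":[0,0,-45],"roll":0,"jaw":60},
    {"travel":[0,0,-30],"roll":0,"jaw":60},
  ],
)

```text
clock: 33.1
tool_pos: [0.5626, -0.2047, 0.1988]
orientation: [-179.9, 0.2, -174.1]
force: [-0.1, 0.0, 0.6]
opening: 0.0595
gripper_force: 0.0
```

apply_moves(
  targets=[
    {"travel":[0,0,0],"roll":0,"jaw":60},
    {"travel":[0,0,0],"roll":0,"jaw":60},
    {"travel":[0,0,0],"roll":0,"jaw":60},
    {"travel":[0,0,0],"roll":0,"jaw":60},
  ],
)

```text
clock: 33.5
tool_pos: [0.561, -0.2043, 0.1932]
orientation: [180.0, -0.1, -174.2]
force: [0.4, -0.7, -0.2]
opening: 0.0601
gripper_force: 0.0
```

```bash
python3 - <<'E'
from off import *
o=ctrl.get_obs();im=ctrl.snapshot("wrist");h=cv2.cvtColor(im,cv2.COLOR_RGB2HSV);z=1000*o["tool_pos"][2]
print(o["tool_pos"],o["opening"])
m=(h[...,0]>105)&(h[...,0]<130)&(h[...,1]>120);m[:,:190]=0;m[:,330:]=0;r,c=np.where(m)
print("band",r.min(),r.max(),c.min(),c.max(),off(c.mean(),r.mean(),z-39))
for q in range(110,240,15):
    w=np.where((h[q,190:330,1]<70)&(h[q,190:330,2]>100))[0]+190
    if len(w):print(q,w.min(),w.max(),len(w),off(w.mean(),q,z-22))
E
```

```text
[ 0.56100429 -0.20433015  0.19316188] 0.06005660820858365
band 181 190 241 269 [-1.8462893  -0.14690203]
110 325 329 5 [79.89944135 78.88492745]
125 239 329 39 [63.91757285 12.1855715 ]
140 239 329 40 [47.4412017  15.42427563]
155 239 329 42 [30.44673178 17.15712379]
170 240 329 41 [12.90999003 19.70475786]
185 318 329 12 [-5.18738161 81.12023084]
200 190 329 45 [-23.89653738  21.85384651]
215 190 329 47 [-43.22304442  24.4222219 ]
230 190 329 55 [-63.20872195  14.5285386 ]
```

The roller lies centred and straight in the green tray (band at about 0 mm lateral, left edge at a constant column 239). Handing in.

```bash
python3 -c "
from plant import ctrl
print(ctrl.close_job())"
```

```text
the job is handed in; nothing more can be done
None
```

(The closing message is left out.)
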